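# Seat the dopped stones, then start the timer

### The arm

A 6-joint arm with a two-finger parallel gripper is mounted at the origin on the work surface. World frame = base frame: x ahead of the robot, y to its left, z up, the work surface at z = 0. Lengths are in m, angles in rad, forces in N, time in s.
With the tool pointing down it reaches from about 0.375 to 0.975 m from the base axis. Payload 3.8 kg.
Tool frame: the origin (TCP) lies on the centre line of the jaws, within the pads' length; the fingertips stand 25 mm ahead of it and the grasp point (between the pads) lies 6 mm ahead of it; z points along the fingers, y is the line along which they close (so a half turn about z gives the same grasp; the last joint's range is limited). The gripper opens to 88 mm and grips with 3 to 60 N. Pads are 18 mm wide; open, the fingers measure 123 mm over their backs; the gripper's body (75 mm by 187 mm) begins 45 mm behind the grasp point.
Start: joints at [-1.275, 0.264, 1.604, -0, 1.274, -0.037], TCP at [0.221, -0.638, 0.264] pointing down, gripper open.
Joint ranges: [-2.63, 2.63], [-0.94, 2.18], [0.31, 2.57], [-1.31, 4.45], [0, 2.66], [-2.55, 2.55]. Speed limits (rad/s): [2.57, 2.57, 3.14, 3.14, 3.14, 3.14].

### API

Orientations are given as [roll, pitch, yaw] about the fixed x, y, z axes, in that order (R = Rz(yaw) Ry(pitch) Rx(roll)).
In Python, from workcell import env gives the robot as it stands.
- The arm moves only by the tool apply_moves, never from a script. Its argument "moves" is a list of rows, each a list of 2 entries, a list of its own where there are three numbers: the shift along the tool's x, y, z as a fraction of full scale, then the turn, a rotation vector about the tool's x, y, z as a fraction of full scale. A call has 1 to 12 rows; each row is the pose to reach, as a shift and turn from the pose commanded when the call began, along the tool's axes at that moment; what a row does not reach only later rows make up. Full scale, the value 1, is 300 mm for a shift and 45 degrees for a turn. A row lasts 1/12 s, in which the tool goes at most 41.7 mm and 7.16 degrees, less where a joint would pass 70% of its speed; a pose out of reach is approached as far as the arm can. A call with a number of a shift or a turn outside -1 to 1 is refused whole. A call with a gripper value outside its range is refused whole. "hand" is the opening, from 0 (shut) to 1 (fully open), set as the call begins (left out, the last holds). The fingers move at their own pace and stop on an object; "newtons" is the grip in N (left out, the last holds). Time passes only in rows, so rows that repeat a pose let the fingers close. It gives the time, the measured TCP pose, the force, the opening and the grip force at its end, in the units of the state.
- env.read_state(): the state, without advancing time (a new reading comes with each control period).
- env.read_camera(name): name is "scene" or "top"; returns the picture (420x560x3 uint8, blue, green, red); there is no depth.
- env.get_calibration(name): a dict with "mtx" (3x3 intrinsics, pixels), "extrinsics" (4x4, takes a point from camera to world coordinates). Camera axes: x right, y up, looking along -z (the intrinsics and any distortion apply to the point x, -y, -z); pixel columns grow to the right and rows downward; lengths in m; the calibration is good to about 2 mm. A picture is of the moment at which its call begins. get_calibration takes no time and is no camera call.
- env.close_job(): hands the job in; it is judged then, once.
The state is a dict: "t": time; "joints": joint angles; "joint_velocities": joint speeds; "tau": joint torques, N m; "tcp_pos": TCP position; "orientation": TCP orientation; "wrist_force": force on the tool from outside, world axes, zero at the start; "moment": the same for the moment, N m; "width": opening from 0.0 (shut) to 1.0 (fully open); "grip_force": force on a finger pad.
Only numpy, scipy, OpenCV 4.12 (cv2) and the standard library are available. Lean on these libraries where they do the work, as an engineer would, in place of code of your own. Each camera call takes 0.05 s, during which the arm holds its last target. There are 200 camera calls.

### The job

Three turquoise stones have just been glued to dop sticks that stand a little proud in their sleeves. With the fingertips, lightly press down on each stone until its stick is fully home, the tallest stick first, then the middle one, then the shortest, and after that press the button of the bench timer fully down and let it go, to start the glue's setting time. Press gently, do not pull any stick up, and leave the specimen box, the loupe, the rough stone and the spare stick where they are.

Things in the scene. Friction and masses are not known exactly. Their poses are not given: they have to be found in the camera images.
- tall_top (a point): centre of the top of the turquoise stone on the tall dop stick: a low round cabochon 26 mm across, 9 mm thick, nearly flat over its middle 20 mm, glued on an upright wooden stick 11 mm thick with an 18 mm wide collar. Stick fully home: this point is 100 mm above the bench; at the start 7 to 10 mm higher. Site axes: the stand's, z up.
- tall_stick (a joint): how far that stick is down in its sleeve, m: 0.010 = fully home, collar resting on the sleeve (hard stop); 0 to 0.003 at the start, collar standing proud; below 0 = pulled up. A friction fit: a downward push of about 3 N slides it, and it stays where it is left.
- tall_stand: fixed stand of the tall stick, bolted to the bench: square wooden foot 56 x 56 x 16 mm with an upright aluminium sleeve 18 mm in diameter, its top 71 mm above the bench. Origin: centre of the underside. It carries the stick and stone. The three stands look alike but for their height and stand in any order.
- middle_top (a point): centre of the top of the turquoise stone on the middle dop stick: a low round cabochon 26 mm across, 9 mm thick, nearly flat over its middle 20 mm, glued on an upright wooden stick 11 mm thick with an 18 mm wide collar. Stick fully home: this point is 83 mm above the bench; at the start 7 to 10 mm higher. Site axes: the stand's, z up.
- middle_stick (a joint): how far that stick is down in its sleeve, m: 0.010 = fully home, collar resting on the sleeve (hard stop); 0 to 0.003 at the start, collar standing proud; below 0 = pulled up. A friction fit: a downward push of about 3 N slides it, and it stays where it is left.
- middle_stand: fixed stand of the middle stick, bolted to the bench: square wooden foot 56 x 56 x 16 mm with an upright aluminium sleeve 18 mm in diameter, its top 54 mm above the bench. Origin: centre of the underside. It carries the stick and stone. The three stands look alike but for their height and stand in any order.
- short_top (a point): centre of the top of the turquoise stone on the short dop stick: a low round cabochon 26 mm across, 9 mm thick, nearly flat over its middle 20 mm, glued on an upright wooden stick 11 mm thick with an 18 mm wide collar. Stick fully home: this point is 65 mm above the bench; at the start 7 to 10 mm higher. Site axes: the stand's, z up.
- short_stick (a joint): how far that stick is down in its sleeve, m: 0.010 = fully home, collar resting on the sleeve (hard stop); 0 to 0.003 at the start, collar standing proud; below 0 = pulled up. A friction fit: a downward push of about 3 N slides it, and it stays where it is left.
- short_stand: fixed stand of the short stick, bolted to the bench: square wooden foot 56 x 56 x 16 mm with an upright aluminium sleeve 18 mm in diameter, its top 36 mm above the bench. Origin: centre of the underside. It carries the stick and stone. The three stands look alike but for their height and stand in any order.
- timer: fixed white plastic bench timer, 70 (x) x 90 (y) x 30 mm, a dark display strip along its far (+x) side and a single large push button on top. Origin: centre of the underside.
- start_top (a point): centre of the top of the timer's round grey push button (28 mm across, in a small grey housing), when not pressed about 52 mm above the bench; 12 mm from the timer's centre towards its own -x.
- start (a joint): how far the timer button is pressed, m: 0 = up, 0.006 = fully down (takes about 4 N); springs back when let go.
- specimen_box: bystander: closed clear acrylic specimen box with a steel latch, 84 x 114 x 51 mm, 0.45 kg, loose. Origin: centre of the underside.
- loupe: bystander: black aluminium loupe standing on end, 34 mm in diameter, 37 mm high, loose. Origin: centre of the underside.
- rough_stone: bystander: brown chunk of turquoise matrix, about 62 x 46 x 46 mm, loose. Origin: centre of the underside.
- spare_stick: bystander: spare wooden dop stick lying flat, 11 x 116 x 13 mm with a brass end, loose. Origin: centre of the underside.
There are look-alikes about, which are no part of the job. Leave any green look-alike of the short_stand alone. What is shaped like the middle_stand but yellow is not meant.

How it is judged:
By the outcome, as a careful person would: the job done as asked, in the order asked, and still so for the second after the job is handed in, with the robot touching nothing.
It also fails if it takes over 56 s, if anything falls off the work surface, if the arm or the gripper's body presses on something with over 40 N, if the wrist force passes 120 N, or if a joint passes its speed limit or range.

## Working session

There is one attempt and no reset: what is moved stays moved. The work goes in short steps, Python scripts to look and compute and a tool call to move; the robot and the scene stay as the last step left them, time stands still between calls to the robot, and variables do not carry over. Pictures are saved under pics/ and viewed, at most 10 in all, crops included, and the job is handed in when it is done.

Besides the shell and the picture viewer there is one more tool, called after "Emit:" as a command line: name --argument value ..., lists and objects as JSON in quotes. apply_moves: Moves the arm, as the interface text tells. Shift numbers are shares of 300 mm and turn numbers shares of 45 degrees, none past 1 either way. Its arguments: {"type":"object","properties":{"moves":{"type":"array"},"hand":{"type":"number"},"newtons":{"type":"number"}},"required":["moves"]}

```bash
mkdir -p pics; python3 - <<'E'
from workcell import env
import cv2,numpy as np
np.set_printoptions(precision=4,suppress=True)
for n in("scene","top"):
    cv2.imwrite(f"pics/{n}0.png",env.read_camera(n)); c=env.get_calibration(n); print(n,c)
s=env.read_state();print(s)
E
```

```text
scene {'mtx': array([[386.5895,   0.    , 276.942 ],
       [  0.    , 386.5895, 208.0187],
       [  0.    ,   0.    ,   1.    ]]), 'extrinsics': array([[ 0.7541, -0.3915,  0.5273,  1.0117],
       [ 0.6568,  0.4526, -0.6032, -0.504 ],
       [-0.0025,  0.8012,  0.5984,  0.6391],
       [ 0.    ,  0.    ,  0.    ,  1.    ]])}
top {'mtx': array([[421.7576,   0.    , 283.0313],
       [  0.    , 421.7576, 209.4076],
       [  0.    ,   0.    ,   1.    ]]), 'extrinsics': array([[-0.0281,  0.9828, -0.1826,  0.3929],
       [-0.9996, -0.0293, -0.0038,  0.0167],
       [-0.0091,  0.1824,  0.9832,  0.9272],
       [ 0.    ,  0.    ,  0.    ,  1.    ]])}
{'t': 0.1, 'joints': array([-1.2749,  0.2647,  1.6052, -0.    ,  1.2737, -0.0369]), 'joint_velocities': array([-0.0012, -0.0044, -0.0024, -0.0008,  0.0022, -0.0006]), 'tau': array([ -0.0004, -50.3619, -35.8071,   0.0731,   0.0234,  -0.0001]), 'tcp_pos': array([ 0.2203, -0.6374,  0.2625]), 'orientation': array([-3.1396, -0.    ,  0.3328]), 'wrist_force': array([-0.863 , -0.1453, -0.1275]), 'moment': array([ 0.022 ,  0.0303, -0.0357]), 'grip_force': 0.0, 'width': 1.0017023001435559}
```

View pics/scene0.png

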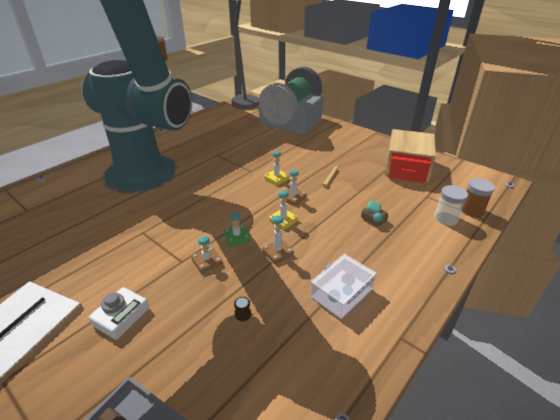

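View pics/top0.png

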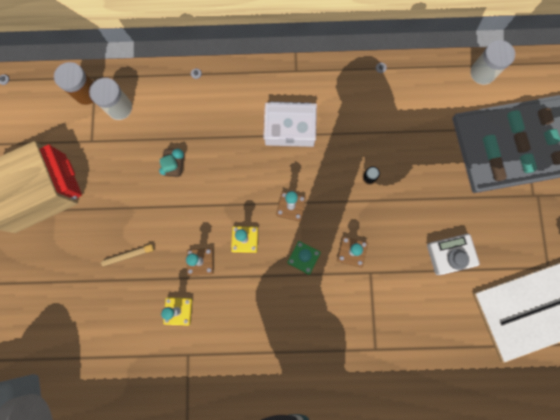

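The scene view shows brown stands with stones at (278,220), (294,174) and (204,241). The look-alikes are yellow at (277,155) and (283,196), and green at (236,217). In the top view the brown ones are at (291,199), (193,259) and (357,250), and the timer button is at (459,259). I'll confirm this in an enlarged crop.

```bash
python3 - <<'E'
import cv2,numpy as np
a=cv2.imread("pics/scene0.png")[145:275,185:315];b=cv2.imread("pics/top0.png")[180:330,155:385]
c=cv2.imread("pics/scene0.png")[285:340,85:155]; d=cv2.imread("pics/top0.png")[230:280,425:485]
r=lambda i,w,h:cv2.resize(i,(w,h),interpolation=cv2.INTER_CUBIC)
o=np.zeros((600,800,3),np.uint8)
o[:390,:390]=r(a,390,390);o[:267,390:799]=r(b,409,267);o[390:600,:267]=r(c,267,210);o[300:550,400:700]=r(d,300,250)
cv2.imwrite("pics/crop0.png",o)
E
```

```text
(no output)
```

View pics/crop0.png

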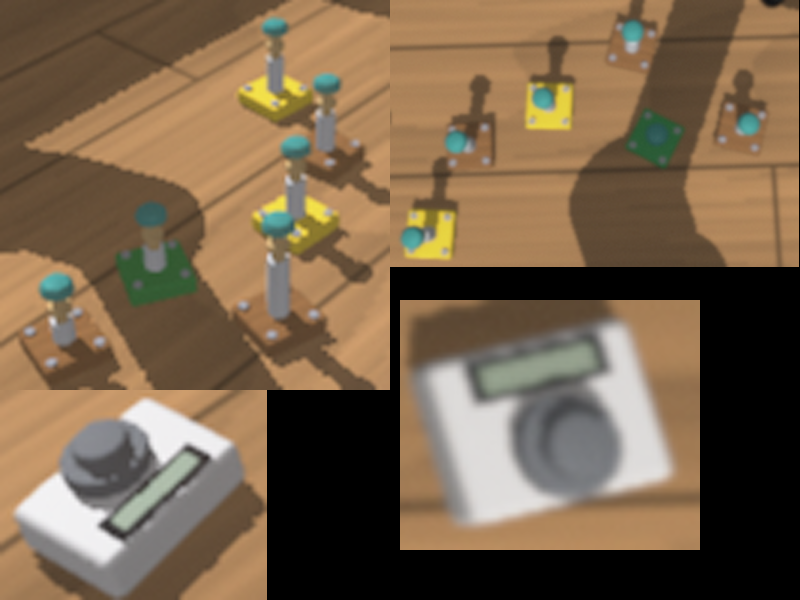

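The crop confirms the three brown stands as the targets: tall at scene (278,219), middle at (294,172) and short at (204,240). The yellow and green ones are look-alikes. The timer button top is at scene (111,296) and top view (461,259). Next I'll triangulate.

```bash
cat > h.py <<'E'
from workcell import env
import cv2,numpy as np
np.set_printoptions(precision=4,suppress=True)
def P(n):
    c=env.get_calibration(n);E=np.array(c["extrinsics"])@np.diag([1,-1,-1,1]);return c["mtx"]@np.linalg.inv(E)[:3]
def tri(s,t):
    X=cv2.triangulatePoints(P("scene"),P("top"),np.array(s,float).reshape(2,1),np.array(t,float).reshape(2,1));return (X[:3]/X[3]).ravel()
def proj(n,X):
    p=P(n)@np.append(X,1);return p[:2]/p[2]
def blob(img,p,r=9):
    x,y=map(int,np.round(p));h=cv2.cvtColor(img[y-r:y+r+1,x-r:x+r+1],cv2.COLOR_BGR2HSV)
    m=cv2.inRange(h,(80,90,40),(100,255,255));n,l,st,ce=cv2.connectedComponentsWithStats(m)
    i=1+np.argmax(st[1:,4]);return ce[i]+[x-r,y-r],st[i,2:]
E
python3 - <<'E'
from h import *
S=cv2.imread("pics/scene0.png");T=cv2.imread("pics/top0.png")
for n,s,t in(("tall",(278,219),(291,197)),("mid",(294,172),(192,259)),("short",(204,240),(357,249)),("green",(235.5,217),(305,257))):
    a,sa=blob(S,s);b,sb=blob(T,t);X=tri(a,b);print(n,a,sa,b,sb,X,proj("scene",X)-a,proj("top",X)-b)
X=tri((111.5,296.3),(461.6,259));print("btn",X,proj("scene",X),proj("top",X))
E
```

```text
tall [276.78 218.64] [ 9  7 50] [291.0909 197.0606] [11 11 99] [0.5692 0.0027 0.1074] [ 0.3513 -0.0617] [0.2501 0.2217]
mid [293.1333 172.    ] [ 8  5 30] [191.8247 259.2062] [11 11 97] [0.4532 0.2031 0.0891] [ 0.2349 -0.0517] [0.2002 0.191 ]
short [203.4194 240.0968] [10  8 62] [356.0947 249.0211] [11 11 95] [ 0.4657 -0.1262  0.0702] [ 0.2906 -0.0146] [0.2169 0.1554]
green [234.898  216.1837] [ 9  7 49] [304.5565 255.2348] [ 12  12 115] [ 0.4562 -0.021   0.0705] [ 0.1248 -0.013 ] [0.0977 0.0772]
btn [ 0.4413 -0.3415  0.0556] [110.5616 296.2103] [460.9521 258.6392]
```

```bash
cat >> h.py <<'E'
def go(target):
    s=env.read_state();R,_=cv2.Rodrigues(np.zeros(3));r,p,y=s["orientation"]
    from scipy.spatial.transform import Rotation as Q
    R=Q.from_euler("xyz",[r,p,y]).as_matrix();d=R.T@(np.array(target)-s["tcp_pos"])
    print("shift frac",d/0.3,"dist",np.linalg.norm(d),"rpy",s["orientation"],"F",s["wrist_force"],"t",s["t"])
E
python3 -c "
from h import *
go([.5692,.0027,.165])"
```

```text
shift frac [ 1.7962 -1.6361  0.3284] dist 0.7355082056666705 rpy [-3.1396 -0.      0.3328] F [-0.863  -0.1453 -0.1275] t 0.1
```

Emit:
apply_moves --moves '[[[0.9, -0.82, 0], [0, 0, 0]], [[0.9, -0.82, 0], [0, 0, 0]], [[0.9, -0.82, 0], [0, 0, 0]], [[0.9, -0.82, 0], [0, 0, 0]], [[0.9, -0.82, 0], [0, 0, 0]], [[0.9, -0.82, 0], [0, 0, 0]], [[0.9, -0.82, 0], [0, 0, 0]], [[0.9, -0.82, 0], [0, 0, 0]], [[0.9, -0.82, 0], [0, 0, 0]], [[0.9, -0.82, 0], [0, 0, 0]]]' --hand 0 --newtons 10

```text
t: 0.93
tcp_pos: [0.397, -0.3124, 0.2633]
orientation: [-3.139, -0.001, 0.338]
wrist_force: [0.1, -0.6, 0.7]
width: 0.266
grip_force: 0.0
```

Emit:
apply_moves --moves '[[[0.9, -0.82, 0], [0, 0, 0]], [[0.9, -0.82, 0], [0, 0, 0]], [[0.9, -0.82, 0], [0, 0, 0]], [[0.9, -0.82, 0], [0, 0, 0]], [[0.9, -0.82, 0], [0, 0, 0]], [[0.9, -0.82, 0], [0, 0, 0]], [[0.9, -0.82, 0], [0, 0, 0]], [[0.9, -0.82, 0], [0, 0, 0]], [[0.9, -0.82, 0], [0, 0, 0]], [[0.9, -0.82, 0.2], [0, 0, 0]], [[0.9, -0.82, 0.2], [0, 0, 0]], [[0.9, -0.82, 0.2], [0, 0, 0]]]'

```text
t: 1.93
tcp_pos: [0.5667, 0.0037, 0.1978]
orientation: [-3.138, 0.01, 0.334]
wrist_force: [-0.9, 0.1, -0.6]
width: 0.007
grip_force: 0.0
```

```bash
python3 -c "
from h import *
go([.5692,.0027,.15]); print(env.read_state()['tcp_pos'],env.read_state()['width'])
T=env.read_camera('top');S=env.read_camera('scene')
cv2.imwrite('pics/a.png',np.hstack([cv2.resize(S[140:280,190:330],(400,400)),cv2.resize(T[130:270,220:360],(400,400))]))"
```

```text
shift frac [0.0082 0.0065 0.1593] dist 0.0479004735490301 rpy [-3.1382  0.0099  0.3342] F [-0.8775  0.1217 -0.5754] t 1.9333
[0.5667 0.0037 0.1978] 0.0071504941875055765
```

View pics/a.png

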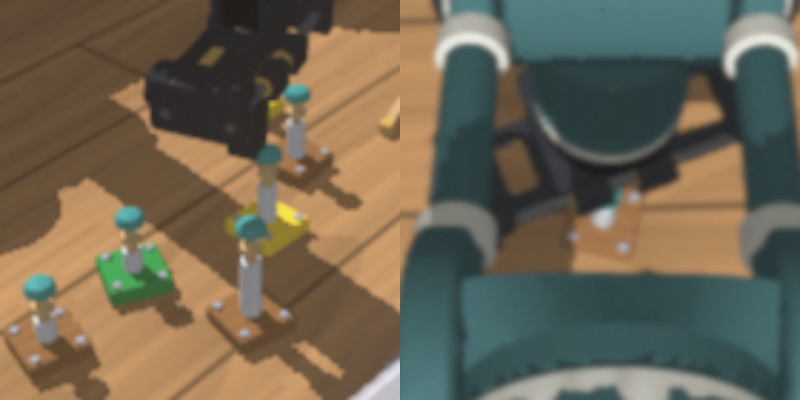

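The fingers, closed, hang just above the tall brown stone (left crop, tip around (255,145)). The neighbouring stones clear the gripper's body.

Emit:
apply_moves --moves '[[[0.008, 0.0065, 0.08], [0, 0, 0]], [[0.008, 0.0065, 0.16], [0, 0, 0]], [[0.008, 0.0065, 0.16], [0, 0, 0]], [[0.008, 0.0065, 0.16], [0, 0, 0]], [[0.008, 0.0065, 0.16], [0, 0, 0]]]'

```text
t: 2.45
tcp_pos: [0.5743, 0.0018, 0.158]
orientation: [3.14, -0.003, 0.332]
wrist_force: [0.9, 1.2, 0.3]
width: 0.005
grip_force: 0.0
```

```bash
python3 -c "
from h import *
go([.5692,.0027,.135]); p=env.read_state()['tcp_pos'];print(p,proj('scene',p-[0,0,.025]))
S=env.read_camera('scene')
cv2.imwrite('pics/b.png',cv2.resize(S[150:290,190:330],(560,560)))"
```

```text
shift frac [-0.0154 -0.0085  0.0765] dist 0.02355564605835057 rpy [ 3.1405 -0.0028  0.332 ] F [0.9187 1.2226 0.3005] t 2.45
[0.5743 0.0018 0.158 ] [278.6175 210.4913]
```

View pics/b.png

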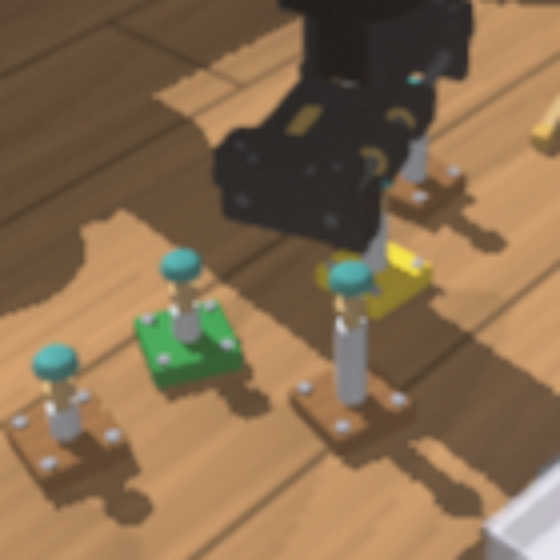

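```bash
python3 -c "
from h import *
from scipy.spatial.transform import Rotation as Q
s=env.read_state();R=Q.from_euler('xyz',s['orientation']).as_matrix();p=s['tcp_pos'];print(p,s['joint_velocities'],s['t'])
f=lambda v:(proj('scene',p+R@np.array(v))-[190,150])*4
print('tip',[f([a,b,.025]) for a in(-.009,.009) for b in (-.018,.018)])
print('body',[f([a,b,-.039]) for a in(-.037,.037) for b in (-.094,.094)])
print('stone',(proj('scene',[.5692,.0027,.1074])-[190,150])*4)
"
```

```text
[0.5746 0.0019 0.1583] [ 0.0019 -0.0048 -0.0004 -0.0002 -0.0061 -0.0006] 2.5
tip [array([352.1224, 219.8647]), array([327.0394, 256.759 ]), array([382.5471, 226.9862]), array([358.287 , 264.3578])]
body [array([355.8481,  45.3474]), array([210.348 , 227.5173]), array([479.5978,  69.7183]), array([353.5876, 262.3232])]
stone [348.5132 274.3448]
```

The body hides the tip, and the drawn outline roughly agrees with the projected geometry. The arm has now settled about 5 mm off in x, so I'll correct that and then descend.

Emit:
apply_moves --moves '[[[-0.016, -0.0085, 0], [0, 0, 0]], [[-0.016, -0.0085, 0.03], [0, 0, 0]], [[-0.016, -0.0085, 0.05], [0, 0, 0]], [[-0.016, -0.0085, 0.05], [0, 0, 0]], [[-0.016, -0.0085, 0.05], [0, 0, 0]], [[-0.016, -0.0085, 0.05], [0, 0, 0]], [[-0.016, -0.0085, 0.05], [0, 0, 0]], [[-0.016, -0.0085, 0.05], [0, 0, 0]]]'

```text
t: 3.17
tcp_pos: [0.5679, 0.0033, 0.1409]
orientation: [3.141, -0.0, 0.333]
wrist_force: [-0.3, -1.2, 0.6]
width: 0.007
grip_force: 0.0
```

Emit:
apply_moves --moves '[[[0, 0, 0.005], [0, 0, 0]], [[0, 0, 0.01], [0, 0, 0]], [[0, 0, 0.015], [0, 0, 0]], [[0, 0, 0.02], [0, 0, 0]], [[0, 0, 0.02], [0, 0, 0]], [[0, 0, 0.02], [0, 0, 0]], [[0, 0, 0.02], [0, 0, 0]]]'

```text
t: 3.75
tcp_pos: [0.5676, 0.0033, 0.1346]
orientation: [-3.141, 0.0, 0.333]
wrist_force: [-0.3, 0.5, 0.2]
width: 0.005
grip_force: 0.0
```

Emit:
apply_moves --moves '[[[0, 0, 0.004], [0, 0, 0]], [[0, 0, 0.008], [0, 0, 0]], [[0, 0, 0.012], [0, 0, 0]], [[0, 0, 0.015], [0, 0, 0]], [[0, 0, 0.015], [0, 0, 0]], [[0, 0, 0.015], [0, 0, 0]]]'

```text
t: 4.25
tcp_pos: [0.5678, 0.0032, 0.1301]
orientation: [3.142, -0.0, 0.333]
wrist_force: [-0.2, -0.4, 0.2]
width: 0.005
grip_force: 0.5
```

Emit:
apply_moves --moves '[[[0, 0, 0.003], [0, 0, 0]], [[0, 0, 0.006], [0, 0, 0]], [[0, 0, 0.009], [0, 0, 0]], [[0, 0, 0.01], [0, 0, 0]], [[0, 0, 0.01], [0, 0, 0]], [[0, 0, 0.01], [0, 0, 0]]]'

```text
t: 4.75
tcp_pos: [0.5677, 0.0032, 0.1271]
orientation: [3.142, -0.0, 0.333]
wrist_force: [0.1, -1.0, 1.3]
width: 0.008
grip_force: 0.6
```

Emit:
apply_moves --moves '[[[0, 0, 0.003], [0, 0, 0]], [[0, 0, 0.006], [0, 0, 0]], [[0, 0, 0.006], [0, 0, 0]]]'

```text
t: 5.0
tcp_pos: [0.5678, 0.0032, 0.1254]
orientation: [3.142, -0.0, 0.333]
wrist_force: [0.1, -0.3, 1.8]
width: 0.005
grip_force: 1.0
```

Emit:
apply_moves --moves '[[[0, 0, 0.003], [0, 0, 0]], [[0, 0, 0.003], [0, 0, 0]], [[0, 0, 0.003], [0, 0, 0]]]'

```text
t: 5.25
tcp_pos: [0.5678, 0.0033, 0.1253]
orientation: [3.141, -0.0, 0.333]
wrist_force: [-1.7, -0.1, 6.4]
width: 0.004
grip_force: 3.3
```

Emit:
apply_moves --moves '[[[0, 0, 0.001], [0, 0, 0]], [[0, 0, 0.001], [0, 0, 0]], [[0, 0, 0.001], [0, 0, 0]]]'

```text
t: 5.5
tcp_pos: [0.5678, 0.0032, 0.1253]
orientation: [3.141, -0.0, 0.333]
wrist_force: [-3.2, 0.6, 8.6]
width: 0.006
grip_force: 4.0
```

Emit:
apply_moves --moves '[[[0, 0, -0.02], [0, 0, 0]], [[0, 0, -0.06], [0, 0, 0]], [[0, 0, -0.12], [0, 0, 0]], [[0, 0, -0.15], [0, 0, 0]], [[0, 0, -0.15], [0, 0, 0]], [[0, 0, -0.15], [0, 0, 0]], [[0, 0, -0.15], [0, 0, 0]]]'

```text
t: 6.08
tcp_pos: [0.5673, 0.0032, 0.1687]
orientation: [-3.141, 0.001, 0.333]
wrist_force: [0.1, 0.9, -0.4]
width: -0.0
grip_force: 0.0
```

```bash
python3 -c "
from h import *
print(env.read_state()['tcp_pos'])
go([.4532,.2031,.16])"
```

```text
[0.5673 0.0032 0.1687]
shift frac [-0.1417 -0.7539  0.0292] dist 0.23029566217824177 rpy [-3.1414  0.0007  0.3328] F [ 0.0881  0.8722 -0.4489] t 6.0833
```

Emit:
apply_moves --moves '[[[-0.142, -0.754, 0], [0, 0, 0]], [[-0.142, -0.754, 0], [0, 0, 0]], [[-0.142, -0.754, 0], [0, 0, 0]], [[-0.142, -0.754, 0], [0, 0, 0]], [[-0.142, -0.754, 0], [0, 0, 0]], [[-0.142, -0.754, 0], [0, 0, 0]], [[-0.142, -0.754, 0], [0, 0, 0]], [[-0.142, -0.754, 0.06], [0, 0, 0]], [[-0.142, -0.754, 0.12], [0, 0, 0]], [[-0.142, -0.754, 0.12], [0, 0, 0]], [[-0.142, -0.754, 0.12], [0, 0, 0]], [[-0.142, -0.754, 0.12], [0, 0, 0]]]'

```text
t: 7.08
tcp_pos: [0.4539, 0.2025, 0.1333]
orientation: [3.141, 0.0, 0.332]
wrist_force: [-0.4, -0.3, 0.1]
width: 0.008
grip_force: 0.0
```

```bash
python3 -c "
from h import *
S=env.read_camera('scene')
cv2.imwrite('pics/c.png',cv2.resize(S[110:250,210:350],(560,560)))
print(env.read_state()['tcp_pos'])
go([.4532,.2031,.12])"
```

```text
[0.4543 0.2028 0.1338]
shift frac [-0.0032 -0.0023  0.0461] dist 0.013889904135153347 rpy [ 3.1415 -0.0009  0.332 ] F [-0.201  -0.0698  1.0355] t 7.1333
```

View pics/c.png

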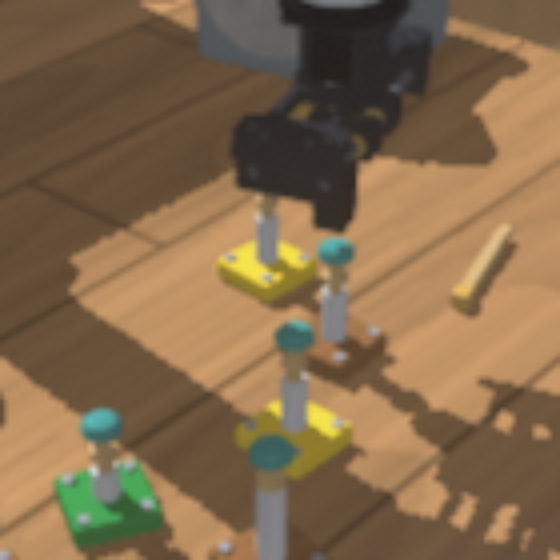

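The fingertip at (335,220) sits directly over the middle brown stone at (336,250). Before going down I'll check the height of the yellow neighbour under the gripper's body.

```bash
python3 -c "
from h import *
S=cv2.imread('pics/scene0.png');T=cv2.imread('pics/top0.png')
for s,t in(((277,155),(168,314)),((283,196),(241,236))): print(tri(blob(S,s)[0],blob(T,t)[0]))"
```

```text
[0.3507 0.2498 0.0895]
[0.4991 0.1056 0.091 ]
```

Emit:
apply_moves --moves '[[[-0.003, -0.002, 0.01], [0, 0, 0]], [[-0.003, -0.002, 0.02], [0, 0, 0]], [[-0.003, -0.002, 0.03], [0, 0, 0]], [[-0.003, -0.002, 0.04], [0, 0, 0]], [[-0.003, -0.002, 0.046], [0, 0, 0]], [[-0.003, -0.002, 0.05], [0, 0, 0]], [[-0.003, -0.002, 0.053], [0, 0, 0]], [[-0.003, -0.002, 0.053], [0, 0, 0]], [[-0.003, -0.002, 0.053], [0, 0, 0]]]'

```text
t: 7.88
tcp_pos: [0.4525, 0.2034, 0.1173]
orientation: [3.142, 0.0, 0.333]
wrist_force: [0.2, -0.4, 0.0]
width: 0.006
grip_force: 0.0
```

Both yellow stones stand at about 0.09 m, well clear of the body. Home for the middle stick is TCP at about 0.108.

Emit:
apply_moves --moves '[[[0, 0, 0.004], [0, 0, 0]], [[0, 0, 0.008], [0, 0, 0]], [[0, 0, 0.012], [0, 0, 0]], [[0, 0, 0.016], [0, 0, 0]], [[0, 0, 0.02], [0, 0, 0]], [[0, 0, 0.024], [0, 0, 0]], [[0, 0, 0.027], [0, 0, 0]], [[0, 0, 0.027], [0, 0, 0]], [[0, 0, 0.027], [0, 0, 0]]]'

```text
t: 8.63
tcp_pos: [0.4526, 0.2034, 0.1091]
orientation: [3.142, -0.0, 0.333]
wrist_force: [0.0, -0.2, -0.5]
width: 0.005
grip_force: 0.4
```

Emit:
apply_moves --moves '[[[0, 0, 0.003], [0, 0, 0]], [[0, 0, 0.005], [0, 0, 0]], [[0, 0, 0.005], [0, 0, 0]], [[0, 0, 0.005], [0, 0, 0]]]'

```text
t: 8.97
tcp_pos: [0.4526, 0.2034, 0.1083]
orientation: [3.142, -0.0, 0.333]
wrist_force: [-1.0, 0.1, 5.3]
width: 0.007
grip_force: 2.9
```

Emit:
apply_moves --moves '[[[0, 0, 0.002], [0, 0, 0]], [[0, 0, 0.002], [0, 0, 0]], [[0, 0, 0.002], [0, 0, 0]]]'

```text
t: 9.22
tcp_pos: [0.4527, 0.2035, 0.1083]
orientation: [-3.142, -0.0, 0.333]
wrist_force: [-2.4, -1.1, 9.0]
width: 0.003
grip_force: 4.7
```

Emit:
apply_moves --moves '[[[0, 0, -0.02], [0, 0, 0]], [[0, 0, -0.06], [0, 0, 0]], [[0, 0, -0.12], [0, 0, 0]], [[0, 0, -0.19], [0, 0, 0]], [[0, 0, -0.19], [0, 0, 0]], [[0, 0, -0.19], [0, 0, 0]], [[0, 0, -0.19], [0, 0, 0]]]'

```text
t: 9.8
tcp_pos: [0.4521, 0.2032, 0.1638]
orientation: [3.142, 0.0, 0.333]
wrist_force: [-0.1, 0.0, 0.1]
width: 0.004
grip_force: 0.0
```

```bash
python3 -c "
from h import *
print(env.read_state()['tcp_pos'])
go([.4657,-.1262,.15])"
```

```text
[0.4521 0.2032 0.1638]
shift frac [-0.316   1.0526  0.0462] dist 0.3299953699989451 rpy [3.1416 0.0004 0.3328] F [-0.0982  0.0275  0.0986] t 9.8
```

Emit:
apply_moves --moves '[[[-0.316, 1, 0], [0, 0, 0]], [[-0.316, 1, 0], [0, 0, 0]], [[-0.316, 1, 0], [0, 0, 0]], [[-0.316, 1, 0], [0, 0, 0]], [[-0.316, 1, 0], [0, 0, 0]], [[-0.316, 1, 0], [0, 0, 0]], [[-0.316, 1, 0], [0, 0, 0]], [[-0.316, 1, 0], [0, 0, 0]], [[-0.316, 1, 0], [0, 0, 0]], [[-0.316, 1, 0], [0, 0, 0]], [[-0.316, 1, 0], [0, 0, 0]], [[-0.316, 1, 0], [0, 0, 0]]]'

```text
t: 10.8
tcp_pos: [0.4603, -0.1099, 0.1633]
orientation: [-3.14, 0.001, 0.334]
wrist_force: [-0.8, -0.6, -0.5]
width: 0.007
grip_force: 0.0
```

Emit:
apply_moves --moves '[[[0, 0.0526, 0.03], [0, 0, 0]], [[0, 0.0526, 0.1], [0, 0, 0]], [[0, 0.0526, 0.15], [0, 0, 0]], [[0, 0.0526, 0.15], [0, 0, 0]], [[0, 0.0526, 0.15], [0, 0, 0]], [[0, 0.0526, 0.15], [0, 0, 0]], [[0, 0.0526, 0.15], [0, 0, 0]]]'

```text
t: 11.38
tcp_pos: [0.467, -0.1257, 0.1203]
orientation: [3.14, -0.002, 0.334]
wrist_force: [-0.7, 1.4, 0.2]
width: 0.001
grip_force: 0.0
```

```bash
python3 -c "
from h import *
S=env.read_camera('scene')
cv2.imwrite('pics/d.png',cv2.resize(S[160:300,140:280],(560,560)))
print(env.read_state()['tcp_pos'])
go([.4657,-.1262,.1])"
```

```text
[ 0.467  -0.1259  0.1203]
shift frac [-0.0045 -0.0004  0.0678] dist 0.020375485235836092 rpy [ 3.1403 -0.0017  0.3337] F [ 0.2721  0.7192 -0.9088] t 11.4333
```

View pics/d.png

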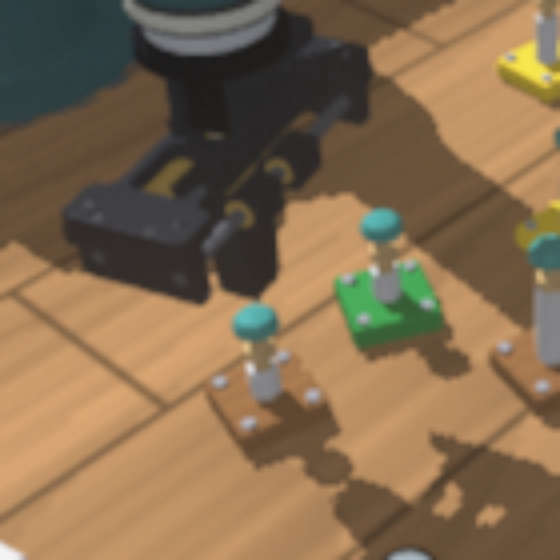

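The fingertips (bottom at (245,288)) are over the short brown stone at (256,318), and the green neighbour stays clear. Now down.

Emit:
apply_moves --moves '[[[-0.0045, 0, 0.02], [0, 0, 0]], [[-0.0045, 0, 0.04], [0, 0, 0]], [[-0.0045, 0, 0.055], [0, 0, 0]], [[-0.0045, 0, 0.065], [0, 0, 0]], [[-0.0045, 0, 0.069], [0, 0, 0]], [[-0.0045, 0, 0.073], [0, 0, 0]], [[-0.0045, 0, 0.077], [0, 0, 0]], [[-0.0045, 0, 0.081], [0, 0, 0]], [[-0.0045, 0, 0.085], [0, 0, 0]], [[-0.0045, 0, 0.085], [0, 0, 0]], [[-0.0045, 0, 0.085], [0, 0, 0]]]'

```text
t: 12.35
tcp_pos: [0.4651, -0.1266, 0.0936]
orientation: [3.141, -0.001, 0.333]
wrist_force: [-0.5, 0.3, -0.3]
width: 0.01
grip_force: 0.0
```

Emit:
apply_moves --moves '[[[0, 0, 0.004], [0, 0, 0]], [[0, 0, 0.007], [0, 0, 0]], [[0, 0, 0.007], [0, 0, 0]], [[0, 0, 0.007], [0, 0, 0]]]'

```text
t: 12.68
tcp_pos: [0.4652, -0.1266, 0.0917]
orientation: [3.141, -0.001, 0.333]
wrist_force: [0.4, -0.5, 0.3]
width: 0.005
grip_force: 0.4
```

Emit:
apply_moves --moves '[[[0, 0, 0.003], [0, 0, 0]], [[0, 0, 0.006], [0, 0, 0]], [[0, 0, 0.006], [0, 0, 0]], [[0, 0, 0.006], [0, 0, 0]]]'

```text
t: 13.02
tcp_pos: [0.4653, -0.1266, 0.0903]
orientation: [3.141, -0.001, 0.333]
wrist_force: [-0.2, -0.5, 5.6]
width: 0.005
grip_force: 2.6
```

Emit:
apply_moves --moves '[[[0, 0, 0.0015], [0, 0, 0]], [[0, 0, 0.0015], [0, 0, 0]], [[0, 0, 0.0015], [0, 0, 0]]]'

```text
t: 13.27
tcp_pos: [0.4653, -0.1266, 0.0903]
orientation: [3.141, -0.001, 0.333]
wrist_force: [-1.3, 0.6, 8.3]
width: 0.002
grip_force: 4.1
```

Emit:
apply_moves --moves '[[[0, 0, -0.02], [0, 0, 0]], [[0, 0, -0.06], [0, 0, 0]], [[0, 0, -0.12], [0, 0, 0]], [[0, 0, -0.12], [0, 0, 0]], [[0, 0, -0.12], [0, 0, 0]], [[0, 0, -0.12], [0, 0, 0]]]'

```text
t: 13.77
tcp_pos: [0.4643, -0.1263, 0.1246]
orientation: [-3.141, 0.001, 0.333]
wrist_force: [-0.4, 0.6, 0.1]
width: 0.006
grip_force: 0.0
```

```bash
python3 -c "
from h import *
print(env.read_state()['tcp_pos'],proj('scene',[.4413,-.3415,.052]),proj('top',[.4413,-.3415,.052]))
go([.4413,-.3405,.1])"
```

```text
[ 0.4643 -0.1263  0.1246] [111.0193 297.4488] [460.2567 258.7795]
shift frac [-0.3057  0.6497  0.0819] dist 0.21680224845712617 rpy [-3.1411  0.0006  0.3328] F [-0.4024  0.5966  0.0746] t 13.7667
```

Emit:
apply_moves --moves '[[[-0.306, 0.65, 0], [0, 0, 0]], [[-0.306, 0.65, 0], [0, 0, 0]], [[-0.306, 0.65, 0], [0, 0, 0]], [[-0.306, 0.65, 0], [0, 0, 0]], [[-0.306, 0.65, 0], [0, 0, 0]], [[-0.306, 0.65, 0], [0, 0, 0]], [[-0.306, 0.65, 0], [0, 0, 0]], [[-0.306, 0.65, 0.06], [0, 0, 0]], [[-0.306, 0.65, 0.08], [0, 0, 0]], [[-0.306, 0.65, 0.08], [0, 0, 0]], [[-0.306, 0.65, 0.08], [0, 0, 0]], [[-0.306, 0.65, 0.08], [0, 0, 0]]]'

```text
t: 14.77
tcp_pos: [0.442, -0.3397, 0.1013]
orientation: [-3.141, 0.0, 0.334]
wrist_force: [0.4, 0.5, 0.1]
width: 0.005
grip_force: 0.0
```

```bash
python3 -c "
from h import *
S=env.read_camera('scene');T=env.read_camera('top')
cv2.imwrite('pics/e.png',np.hstack([cv2.resize(S[220:360,50:190],(400,400)),cv2.resize(T[190:330,390:530],(400,400))]))
p=env.read_state()['tcp_pos'];print(p,proj('scene',p-[0,0,.025]),proj('top',p-[0,0,.025]))
go([.4413,-.3415,.08])"
```

```text
[ 0.4423 -0.3404  0.102 ] [108.4161 288.6785] [464.7046 257.4499]
shift frac [-0.0044  0.0023  0.0733] dist 0.022026033176991134 rpy [ 3.1407 -0.0006  0.3338] F [ 0.5205 -0.7722  0.7615] t 14.8667
```

View pics/e.png

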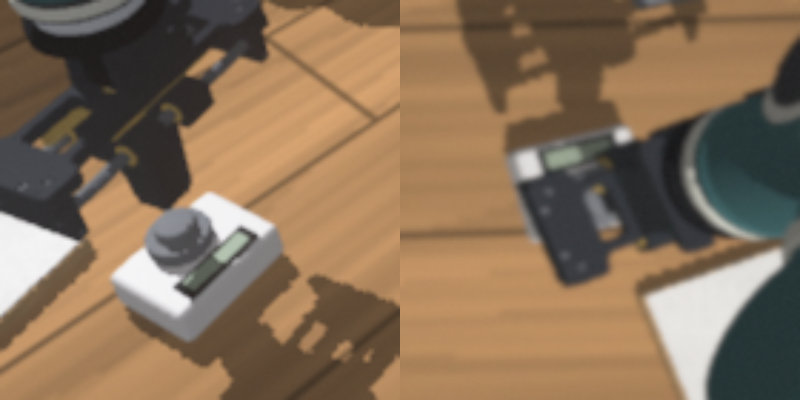

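The fingertips hang just above the button (left crop: tip at (165,196), button top at (178,219)), and the projected landing is within a few mm of its centre. Now pressing.

Emit:
apply_moves --moves '[[[-0.003, 0.002, 0.02], [0, 0, 0]], [[-0.003, 0.002, 0.04], [0, 0, 0]], [[-0.003, 0.002, 0.06], [0, 0, 0]], [[-0.003, 0.002, 0.07], [0, 0, 0]], [[-0.003, 0.002, 0.075], [0, 0, 0]], [[-0.003, 0.002, 0.08], [0, 0, 0]], [[-0.003, 0.002, 0.085], [0, 0, 0]], [[-0.003, 0.002, 0.09], [0, 0, 0]], [[-0.003, 0.002, 0.095], [0, 0, 0]], [[-0.003, 0.002, 0.1], [0, 0, 0]], [[-0.003, 0.002, 0.1], [0, 0, 0]], [[-0.003, 0.002, 0.1], [0, 0, 0]]]'

```text
t: 15.87
tcp_pos: [0.4409, -0.3416, 0.0715]
orientation: [-3.141, 0.0, 0.333]
wrist_force: [-2.6, 1.0, 3.4]
width: 0.002
grip_force: 2.0
```

Emit:
apply_moves --moves '[[[0, 0, 0.003], [0, 0, 0]], [[0, 0, 0.005], [0, 0, 0]], [[0, 0, 0.005], [0, 0, 0]], [[0, 0, 0.005], [0, 0, 0]]]'

```text
t: 16.2
tcp_pos: [0.4409, -0.3416, 0.0712]
orientation: [-3.141, 0.0, 0.333]
wrist_force: [-5.5, 4.2, 12.1]
width: 0.008
grip_force: 6.7
```

Emit:
apply_moves --moves '[[[0, 0, -0.03], [0, 0, 0]], [[0, 0, -0.1], [0, 0, 0]], [[0, 0, -0.2], [0, 0, 0]], [[0, 0, -0.3], [0, 0, 0]], [[0, 0, -0.4], [0, 0, 0]], [[0, 0, -0.4], [0, 0, 0]], [[0, 0, -0.4], [0, 0, 0]], [[0, 0, -0.4], [0, 0, 0]]]'

```text
t: 16.87
tcp_pos: [0.441, -0.3416, 0.1893]
orientation: [3.141, -0.0, 0.333]
wrist_force: [-1.0, 0.1, -0.0]
width: 0.006
grip_force: 0.0
```

```bash
python3 -c "
from h import *
S=env.read_camera('scene')
cv2.imwrite('pics/f.png',S); print(env.read_state()['tcp_pos'])"
```

```text
[ 0.4404 -0.3411  0.1883]
```

View pics/f.png

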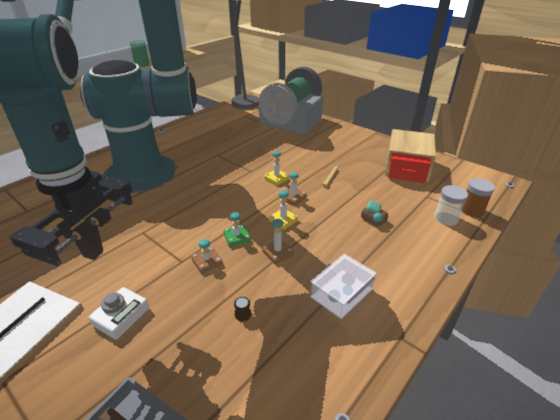

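The three stones sit lower than at the start, for example tall at (278,223) and short at (204,244). The button at (112,298) is up again, and nothing else has moved.

```bash
python3 -c "
from workcell import env
print(env.close_job())"
```

```text
the job is handed in; nothing more can be done
None
```

I pressed the tall, middle and short sticks home in that order, each to its hard stop at about 8–9 N. Then I pressed the timer button fully down (about 12 N at the stop) and let it go; the job is handed in at about 17 s on the robot's clock, with nothing else disturbed in the last picture.

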